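Set the leg of a bedside tablet stand

ROBOT

A 6-joint arm with a two-finger parallel gripper is mounted at the origin on the work surface. World frame = base frame: x ahead of the robot, y to its left, z up, the work surface at z = 0. Lengths are in mm, angles in degrees, forces in N, time in s.
With the tool pointing down it reaches from about 350 to 850 mm from the base axis. Payload 8.1 kg.
Tool frame: the origin (TCP) lies midway between the tips of the shut fingers; the grasp point (between the pads) lies hold_point_z behind it (hold_point_z is the distance from the TCP to the grasp point, in mm); z points along the fingers, x is the direction in which the jaws open and shut, and the axes are right-handed (so a half turn about z gives the same grasp; the last joint's range is limited). The gripper opens to 85 mm and grips with 20 to 120 N. Pads are 22 mm wide; open, the fingers measure 114 mm over their backs; the gripper's body (76 mm by 85 mm) begins 54 mm behind the grasp point. The pads swing forward as they close: fully open they stand 13 mm farther back than shut.
Start: joints at [-80.294, 7.471, 85.268, -0, 87.261, -4.893], TCP at [151.251, -580.628, 231.292] pointing down, gripper open.
Joint ranges: [-169.43, 169.43], [-51.17, 129.36], [1.28, 143.12], [-76.62, 256.62], [0, 156.53], [-152.29, 152.29]. Speed limits (degrees/s): [136.94, 136.94, 159.86, 180, 180, 180].

INTERFACE

Orientations are given as [roll, pitch, yaw] about the fixed x, y, z axes, in that order (R = Rz(yaw) Ry(pitch) Rx(roll)).
In Python, from bench import * gives the robot as it stands.
- The arm moves only by the shell command python3 -m pendant 'ROWS' [OPENING] [FORCE]. ROWS is JSON, a list that holds one entry, the list of rows, each a list of 4 numbers: the shift along the tool's x, y, z normalised to -1 to 1, where 1 is 0.02 m, then the turn about the tool's z normalised to -1 to 1, where 1 is 0.08 rad. A call has exactly 10 rows; each row shifts and turns the pose as measured when the row begins, along the tool's axes as they then stand; what a row does not reach is not made up. A row lasts 1/12 s, in which the tool goes at most 41.7 mm and 7.16 degrees, less where a joint would pass 70% of its speed; a pose out of reach is approached as far as the arm can. A call with a number of a shift or a turn outside -1 to 1 is refused whole. A call with a gripper value outside its range is refused whole. OPENING is the gripper's target within -1 to 1 (fully open at 1, half-way at 0, shut at -1), set as the call begins (- or left out, the last holds). The fingers move at their own pace and stop on an object; FORCE is the grip in N (left out, the last holds). Time passes only in rows, so rows that do not move let the fingers close, or fill a call up. It gives the time, the measured TCP pose, the force and the opening at its end, in the units of the state.
- sense(): the state, without advancing time (a new reading comes with each control period).
- snapshot(name): name is "scene" or "top" or "wrist"; returns the picture (480x640x3 uint8, red, green, blue); there is no depth.
- calibration(name): a dict with "mtx" (3x3 intrinsics, pixels), "world_to_cam" (4x4, takes a point from world to camera coordinates); the wrist camera has in their place "hand_eye" (4x4, takes a point from camera to tool coordinates, whose origin is the TCP and whose axes are the tool frame's). Camera axes: x right, y down, z forward; pixel columns grow to the right and rows downward; lengths in mm; the calibration is good to about 2 mm. A picture is of the moment at which its call begins: read the wrist's pose just before it. calibration takes no time and is no camera call.
- hand_in(): hands the job in, once; it reports no verdict.
The state is a dict: "time": time; "joint_pos": joint angles; "qd": joint speeds; "joint_efforts": joint torques, N m; "tool_pos": TCP position; "tcp_rot": TCP orientation; "ft_force": force on the tool from outside, world axes, zero at the start; "wrist_torque": the same for the moment, N m; "finger_gap": finger opening in mm.
Only numpy, scipy, OpenCV 4.12 (cv2) and the standard library are available. Lean on these libraries where they do the work, as an engineer would, in place of code of your own. Each camera call takes 0.05 s, during which the arm holds its last target.

TASK

Pick up the flat yellow battery pack that lies in front of the tablet stand's sliding leg and lay it flat in the empty compartment of the pale blue tray. Then draw the leg out until its black foot bar stands right over the red line, and only then, while holding it there, swing the orange cam lever closed flat against the leg. Leave the other things on the nightstand where they are, and finish while still gripping the leg on the line with the lever closed: do not let go, as the leg springs back.

Things in the scene. Friction and masses are not known exactly. Their poses are not given: they have to be found in the camera images.
- stand: Low grey tablet stand, fixed. Origin: on the table under the middle of the mouth of its dark clamp housing; the leg draws out along -x, z up. Base plate 4 mm thick, x -190 to +130, y -90 to +90 mm. Housing 36 mm wide, 62 mm high, x 0 to +120 mm; over it the tablet rest, a 170 mm wide plate folded flat, x +35 to +155 mm, top 68 mm high (its black lip 73).
- leg: Sliding leg: flat aluminium bar, 16 mm wide (y -8 to +8), 12 to 54 mm above the table, with a crosswise foot bar at its front end. Slides only along the stand's x, by up to 85 mm; a spring pulls it back in with 3 to 5 N when not held. Origin: at table level under the middle of the foot bar, 50 to 60 mm in front of the housing mouth at the start; axes as the stand's.
- foot_bar (a point): Centre of the black foot bar at the leg's front end: 12 mm deep (x), 120 mm long (y), 6 to 38 mm above the table, white stripe along its top. Fingertips lowered beside the leg, between bar and housing, can draw the leg out by its back (+x) face. Axes as the stand's.
- cam_lever (a joint): Orange cam lever's angle (rad): 0 closed, along the leg's +y side; starts 0.2 to 0.27 open (tip away to +y), most 0.28. Swings level about stand x -4, y +13 mm; stays where left (0.08 N m). 8 mm thick, 95 long, 40 to 54 above the table, passing over the foot bar. Closed, it and the leg span y -8 to +17: a gripper straddling both behind the bar shuts the lever and grips the leg in one squeeze.
- lever_tip (a point): Free end of the orange cam lever, on its centre line, 47 mm above the table.
- mark: Red line, the length mark: a 12 mm wide flat band painted across the whole 180 mm width of the base plate, 80 to 105 mm in front of (-x) the housing mouth. Origin: its middle, on the base plate; axes as the stand's. The leg is at the mark when the middle of the foot bar is straight above the middle of this line.
- pack_center (a point): Centre of the battery pack: a flat round yellow disc 46 mm across and 8 mm thick, 20 g, lying at the start on the stand's 4 mm base plate in front of the foot bar (rim 15 mm or more from it), on the side of the leg away from the lever (stand y -50 to -30). Pinch it across the rim, fingers closing along the stand's y.
- tray: Low plastic tray with a pale blue floor, fixed on the table, 200 (x) x 140 (y) mm, walls 14 mm high and 3 mm thick, floor 3 mm thick. Origin: underside centre. A divider runs across it at x = +37 mm: the rear compartment (x from +39 to +97 mm) holds hearing aid tubes, the front one (x from -97 to +35 mm) is empty.
- tray_space (a point): Middle of the empty compartment, on its floor, 3 mm above the table; the compartment is 132 (x) x 134 (y) mm. Axes as the tray's.
- battery_block: Oak battery block, 150 x 110 x 24 mm, six round holes. Origin: underside centre. To be left alone.
- capsule: Dark blue drying capsule with a lid, 49 mm across, 58 mm high. Origin: underside centre. To be left alone.
- ring_dish: White ceramic ring dish, 100 mm across, 24 mm high. Origin: underside centre. To be left alone.
Not all that is in view belongs to the job. There is more than one size of the part that bears pack_center; the job needs the middle-sized.

How it is judged:
By the outcome, as a careful person would: the job done as asked, in the order asked, and still so for the second after the job is handed in, while the arm keeps its last pose, push and grip.
It also fails if it takes over 51 s, if anything falls off the work surface, if the arm or the gripper's body presses on something with over 40 N, if the wrist force passes 120 N, or if a joint passes its speed limit or range.

## Working session

There is one attempt and no reset: what is moved stays moved. The work goes in short steps, Python scripts to look and compute and a shell command to move; the robot and the scene stay as the last step left them, time stands still between calls to the robot, and variables do not carry over. Pictures are saved under pics/ and viewed, and the job is handed in when it is done.

```bash
ls; mkdir -p pics; python3 - <<'E'
from bench import *
import cv2
s=sense(); print(s)
for n in("scene","top","wrist"):
    im=snapshot(n); cv2.imwrite(f"pics/{n}0.png",im[:,:,::-1]); c=calibration(n); print(n,{k:(v.round(3).tolist() if hasattr(v,'round') else v) for k,v in c.items()})
E
```

```text
pics
{'time': 0.0, 'joint_pos': array([-8.02937769e+01,  7.51416840e+00,  8.53297432e+01,  5.07598794e-04,
        8.72594871e+01, -4.89414422e+00]), 'qd': array([-0.06462373,  0.00737485,  0.0429232 ,  0.02152222, -0.09226164,
       -0.09171439]), 'joint_efforts': array([ 2.04078016e-03, -5.69387484e+01, -5.00555098e+01,  3.49155005e-05,
        1.44855177e-02, -2.43737702e-05]), 'tool_pos': array([ 151.16811182, -580.08898398,  230.24975894]), 'tcp_rot': array([-1.79990673e+02,  1.02978401e-01, -7.53996491e+01]), 'ft_force': array([ 0.49937635, -0.0578865 , -0.18810097]), 'wrist_torque': array([ 0.01504374, -0.00094683, -0.02119242]), 'finger_gap': 85.37369354967802}
scene {'mtx': [[457.669, 0.0, 318.173], [0.0, 457.669, 241.794], [0.0, 0.0, 1.0]], 'world_to_cam': [[-0.371, 0.929, -0.004, 226.84], [0.514, 0.202, -0.833, -231.566], [-0.773, -0.311, -0.553, 1426.761], [0.0, 0.0, 0.0, 1.0]]}
top {'mtx': [[603.3, 0.0, 319.761], [0.0, 603.3, 246.448], [0.0, 0.0, 1.0]], 'world_to_cam': [[0.011, -1.0, 0.001, 2.031], [-0.98, -0.011, -0.201, 594.739], [0.201, 0.001, -0.98, 999.787], [0.0, 0.0, 0.0, 1.0]]}
wrist {'mtx': [[374.116, 0.0, 318.206], [0.0, 374.116, 233.004], [0.0, 0.0, 1.0]], 'hand_eye': [[1.0, -0.002, 0.001, -0.637], [0.001, 0.945, 0.327, -84.472], [-0.001, -0.327, 0.945, -142.876], [0.0, 0.0, 0.0, 1.0]]}
```

View pics/top0.png

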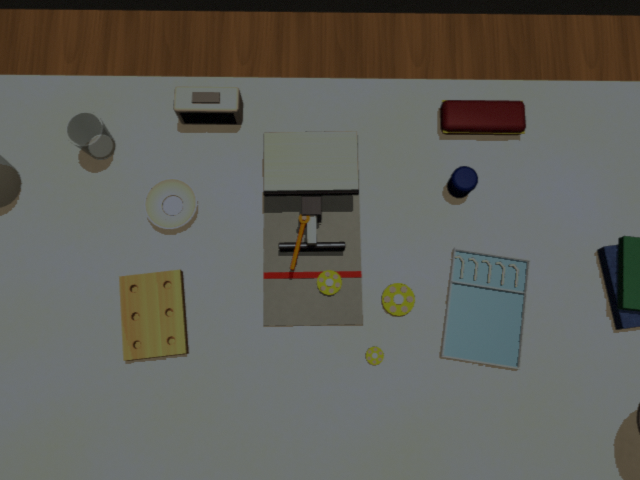

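View pics/scene0.png

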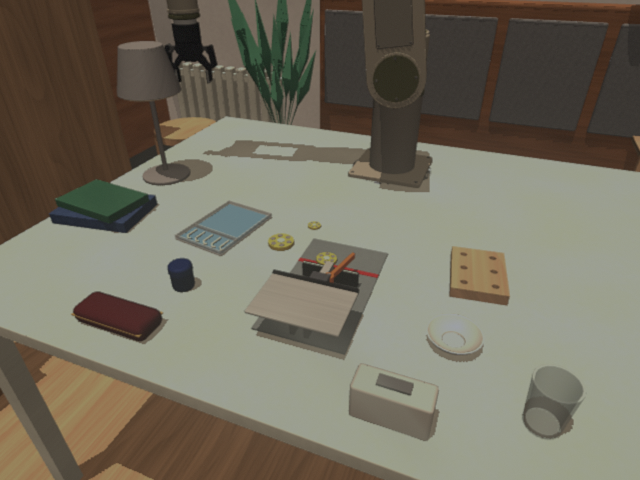

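```bash
python3 -c "
import bench;print([n for n in dir(bench) if n[0]!='_']);print(getattr(bench,'hold_point_z',None))"
```

```text
['PlanningError', 'calibration', 'hand_in', 'hold_point_z', 'sense', 'snapshot']
18.700000000000003
```

```bash
cat > h.py <<'E'
from bench import *
import numpy as np, cv2
def ray(name,px,tool=None):
    c=calibration(name); M=np.array(c["mtx"])
    d=np.linalg.inv(M)@np.array([px[0],px[1],1.])
    if name=="wrist":
        R,t=tool; H=np.array(c["hand_eye"]); 
        return R@(H[:3,3])+t, R@(H[:3,:3]@d)
    W=np.array(c["world_to_cam"]); return -W[:3,:3].T@W[:3,3], W[:3,:3].T@d
def pose(s):
    from scipy.spatial.transform import Rotation as Ro
    return Ro.from_euler('xyz',s["tcp_rot"],degrees=True).as_matrix(), np.array(s["tool_pos"])
def P(name,px,z,tool=None):
    o,d=ray(name,px,tool); return o+d*(z-o[2])/d[2]
def mask(im,col):
    h=cv2.cvtColor(im,cv2.COLOR_RGB2HSV)
    lo,hi={"yellow":((24,120,90),(34,255,255)),"orange":((8,180,90),(19,255,255)),"red":((0,180,90),(5,255,255)),"cyan":((85,40,90),(105,255,255)),"lred":((174,180,90),(180,255,255))}[col]
    return cv2.inRange(h,lo,hi)
def blobs(m,amin=30):
    return sorted([c for c in cv2.findContours(m,cv2.RETR_EXTERNAL,cv2.CHAIN_APPROX_NONE)[0] if cv2.contourArea(c)>amin],key=cv2.contourArea)[::-1]
E
python3 - <<'E'
from h import *
im=cv2.imread("pics/top0.png")[:,:,::-1].copy()
for col,z in(("yellow",12),("orange",54),("red",4),("cyan",3)):
    for c in blobs(mask(im,col)):
        r=cv2.minAreaRect(c); b=cv2.boxPoints(r)
        print(col,cv2.contourArea(c),np.round(r[0],1),"ctr",P("top",r[0],z).round(1),"box",[P("top",q,z)[:2].round(1).tolist() for q in b])
c=im[110:350,230:550]; cv2.imwrite("pics/topz.png",cv2.resize(cv2.convertScaleAbs(c,alpha=1.6),(800,600),interpolation=cv2.INTER_CUBIC)[:,:,::-1])
E
```

```text
yellow 1156.0 [149.9 315.1] ctr [475.4 312.4  12. ] box [[549.2, 341.0], [552.2, 304.7], [403.6, 284.5], [400.7, 319.9]]
yellow 792.0 [398. 299.] ctr [ 509.2 -133.9   12. ] box [[509.7, -93.2], [550.3, -133.6], [508.8, -174.5], [468.7, -134.2]]
yellow 637.5 [168.  313.5] ctr [478.6 280.   12. ] box [[553.9, 299.2], [554.2, 270.0], [405.3, 261.3], [405.0, 289.7]]
yellow 442.0 [328.8 282.3] ctr [538.4  -8.5  12. ] box [[538.5, 21.9], [569.2, -7.8], [538.3, -38.9], [507.9, -9.2]]
yellow 162.5 [374.  355.2] ctr [408.8 -89.8  12. ] box [[403.8, -69.2], [429.4, -86.5], [413.8, -110.6], [388.3, -93.2]]
yellow 59.0 [124.8 343.9] ctr [423.8 353.5  12. ] box [[449.8, 367.6], [452.5, 355.9], [398.1, 339.6], [395.4, 351.2]]
orange 45.0 [297.  245.4] ctr [597.5  48.7  54. ] box [[557.4, 61.1], [639.7, 42.5], [638.1, 36.2], [555.9, 54.8]]
red 121.0 [306.5 274.5] ctr [553.4  32.3   4. ] box [[557.8, 57.2], [558.4, 7.6], [549.1, 7.5], [548.5, 57.0]]
red 103.5 [276.5 275. ] ctr [552.   87.3   4. ] box [[555.4, 110.7], [558.0, 64.6], [548.5, 64.0], [546.0, 110.0]]
red 83.5 [349.  273.5] ctr [556.1 -45.7   4. ] box [[560.6, -25.5], [561.0, -65.9], [551.7, -65.9], [551.3, -25.5]]
cyan 5100.5 [483.9 325.1] ctr [ 464.7 -289.5    3. ] box [[410.8, -210.2], [539.4, -234.1], [519.6, -370.4], [392.0, -343.4]]
cyan 1852.5 [489.  271.3] ctr [ 563.2 -303.3    3. ] box [[546.3, -232.7], [599.8, -242.7], [580.2, -374.4], [527.1, -363.1]]
```

View pics/topz.png

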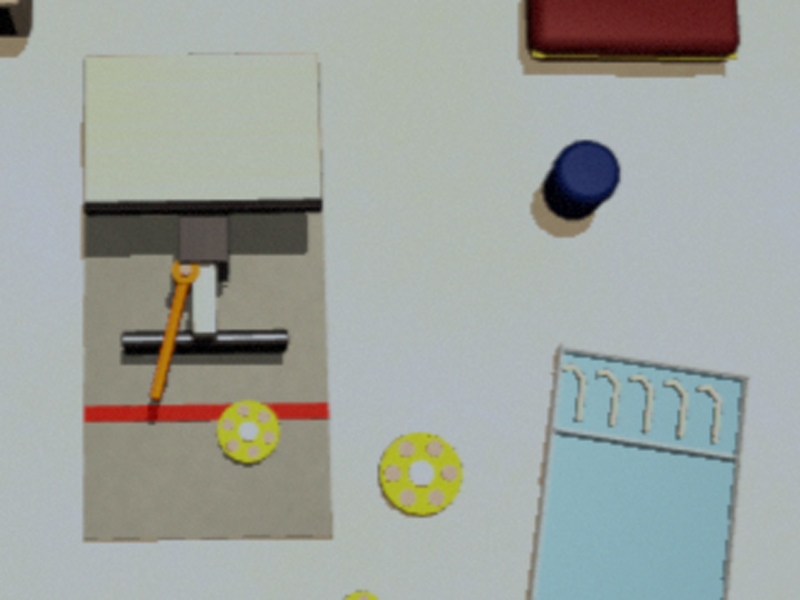

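View pics/wrist0.png

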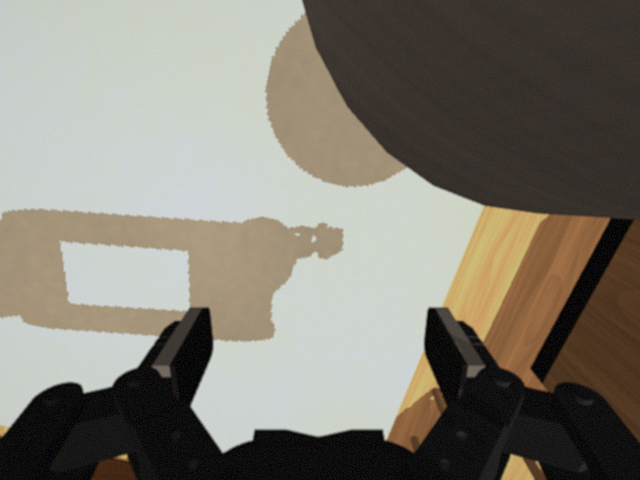

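```bash
python3 - <<'E'
from h import *
print("lampbase",P("scene",(165,175),0),P("scene",(189,175),0),P("scene",(142,175),0))
b=P("scene",(165,175),0)
for v in (45,75,105,130,165): 
    # vertical axis of lamp at b: intersect plane thru b facing cam
    o,d=ray("scene",(150,v)); n=(o-b)*[1,1,0]; t=(b-o)@n/(d@n); print(v,(o+d*t).round())
for n in [(118,85),(180,85)]:
    o,d=ray("scene",n); nn=(o-b)*[1,1,0]; t=(b-o)@nn/(d@nn); print((o+d*t).round())
# arm in the scene: wrist gripper px ~ (190,50)
T=calibration("scene"); W=np.array(T["world_to_cam"]);q=W[:3,:3]@sense()["tool_pos"]+W[:3,3]; print(np.array(T["mtx"])@q/q[2])
E
```

```text
lampbase [ 301.30917484 -624.14170141    0.        ] [ 274.81466677 -556.14225077    0.        ] [ 326.72385755 -689.36972747    0.        ]
45 [ 282. -603.  366.]
75 [ 292. -614.  292.]
105 [ 302. -625.  213.]
130 [ 312. -635.  143.]
165 [ 325. -651.   38.]
[ 349. -677.  274.]
[ 243. -559.  259.]
[194.28670015  86.33147851   1.        ]
```

```bash
python3 -m pendant '[[[-1,0,0,0],[-1,0,0,0],[-1,0,0,0],[-1,0,0,0],[-1,0,0,0.5],[-1,0,0,0.5],[-1,-0.5,0,0.5],[-1,-1,0,0.5],[-1,-1,0,0.5],[-1,-1,0,0.3]]]' 1 40
```

```text
time: 0.98
tool_pos: [178.8, -369.6, 225.3]
tcp_rot: [179.8, 0.5, -89.2]
ft_force: [1.3, -0.4, 0.6]
finger_gap: 85.2
```

```bash
python3 -m pendant '[[[-1,-1,0,0],[-1,-1,0,0],[-1,-1,0,0],[-1,-1,0,0],[-1,-1,0,0],[-1,-1,0,0],[-1,-1,0,0],[-1,-1,0,0],[-1,-1,0,0],[-1,-1,0,0]]]'; python3 -m pendant '[[[-1,-1,0.2,0],[-1,-1,0.2,0],[-1,-1,0.2,0],[-1,-1,0.2,0],[-1,-1,0.2,0],[-1,-1,0.2,0],[-1,-1,0.2,0],[-0.4,-0.8,0.2,0],[0,0,0,0],[0,0,0,0]]]' 0.5 ; python3 - <<'E'
from h import *
s=sense(); im=snapshot("wrist"); cv2.imwrite("pics/w1.png",im[:,:,::-1]); import pickle; pickle.dump(s,open("w1.pkl","wb")); print(s["tool_pos"],s["tcp_rot"],s["qd"].round(2))
E
```

```text
time: 1.82
tool_pos: [382.7, -154.7, 225.3]
tcp_rot: [179.9, 0.5, -89.5]
ft_force: [0.7, -0.5, 0.6]
finger_gap: 85.4
time: 2.65
tool_pos: [545.1, 10.2, 189.9]
tcp_rot: [179.8, 0.5, -89.1]
ft_force: [-0.1, -0.1, 0.1]
finger_gap: 64.0
[545.05712831  10.15059376 189.94948701] [179.77153498   0.48634726 -89.09758902] [ 1.22  2.18 -0.98  0.19 -0.7   0.54]
```

View pics/w1.png

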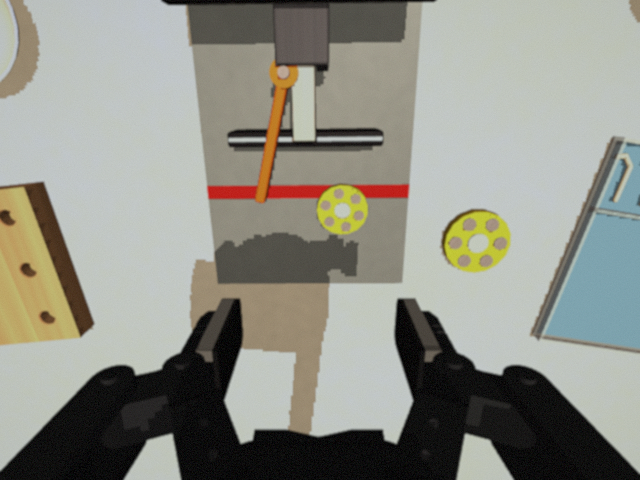

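```bash
cat > m.py <<'E'
from h import *
def measure(im,s):
    tp=pose(s); W=lambda px,z:P("wrist",px,z,tp)
    for c in blobs(mask(im,"yellow"),300):
        (u,v),r=cv2.minEnclosingCircle(c); print("yel",(round(u),round(v)),W((u,v),12).round(1),"d",np.linalg.norm(W((u+r,v),12)-W((u-r,v),12)).round(1))
    m=mask(im,"red")|mask(im,"lred"); pts=np.concatenate([c.reshape(-1,2) for c in blobs(m,40)])
    w=np.array([W(p,4)[:2] for p in pts]); r=cv2.minAreaRect(w.astype(np.float32)); print("red rect",r, cv2.boxPoints(r).round(1).tolist())
    m=mask(im,"orange"); b=[c for c in blobs(m,100) if c[:,0,0].min()>130 and c[:,0,1].max()<290]
    for c in b:
        w=np.array([W(p,54)[:2] for p in c.reshape(-1,2)],np.float32); r=cv2.minAreaRect(w); print("orange",np.round(cv2.boxPoints(r),1).tolist(),np.round(r[1],1))
    return W
E
python3 - <<'E'
from m import *
import pickle
s=pickle.load(open("w1.pkl","rb")); im=cv2.imread("pics/w1.png")[:,:,::-1].copy(); W=measure(im,s)
for n,p,z in[("mouthL",(275,66),62),("mouthR",(328,68),62),("barL",(229,138),38),("barR",(383,138),38),("legL",(293,120),54),("legR",(316,120),54),("legL2",(293,75),54),("legR2",(316,75),54),("plFL",(218,283),4),("plFR",(402,283),4)]: print(n,W(p,z).round(1))
c=im[0:300,180:440]; cv2.imwrite("pics/w1z.png",cv2.resize(c,None,fx=2,fy=2,interpolation=cv2.INTER_CUBIC)[:,:,::-1])
E
```

```text
yel (476, 240) [ 513.4 -132.2   12. ] d 61.8
yel (342, 209) [540.8  -9.   12. ] d 45.3
red rect ((554.3161010742188, 21.876785278320312), (10.399489402770996, 178.0579376220703), 1.372850775718689) [[547.0, 110.80000305175781], [551.2999877929688, -67.30000305175781], [561.5999755859375, -67.0], [557.4000244140625, 111.0]]
orange [[556.4000244140625, 53.29999923706055], [653.0, 26.899999618530273], [657.7000122070312, 44.099998474121094], [561.0999755859375, 70.5]] [ 17.8 100.1]
mouthL [652.1  41.9  62. ]
mouthR [651.4   6.7  62. ]
barL [603.   81.1  38. ]
barR [604.7 -36.8  38. ]
legL [617.6  30.8  54. ]
legR [617.9  14.4  54. ]
legL2 [647.3  30.6  54. ]
legR2 [647.5  14.7  54. ]
plFL [461.6 108.9   4. ]
plFR [464.8 -70.7   4. ]
```

View pics/w1z.png

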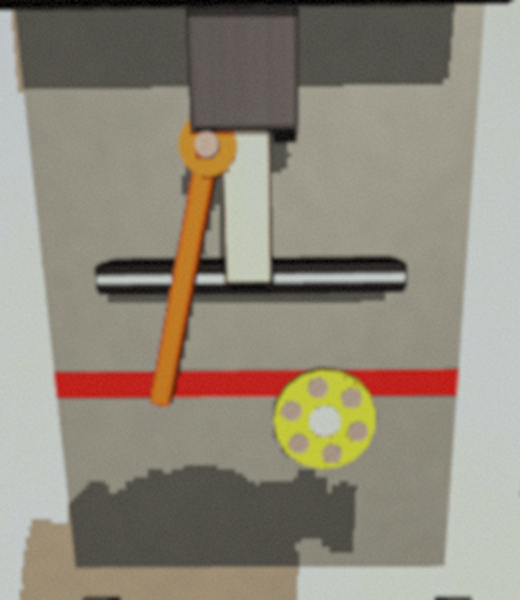

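```bash
python3 -m pendant '[[[0.5,0.1,0,0],[0.45,0.1,1,0],[0,0,1,0],[0,0,1,0],[0,0,1,0],[0,0,1,0],[0,0,1,0],[0,0,1,0],[0,0,0.5,0],[0,0,0,0]]]' 0.4 40
```

```text
time: 3.53
tool_pos: [537.4, -23.5, 40.4]
tcp_rot: [-179.7, 0.2, -89.7]
ft_force: [-1.0, -0.0, -0.7]
finger_gap: 59.4
```

```bash
python3 - <<'E'
from h import *
s=sense(); im=snapshot("wrist"); cv2.imwrite("pics/w2.png",im[:,:,::-1]); print(s["tool_pos"],s["tcp_rot"],s["qd"].round(2)); W=measure(im,s)
s=sense();print(s["tool_pos"],s["tcp_rot"],s["qd"].round(2))
E
```

```text
[537.36405197 -23.51671586  40.35329171] [-179.71754018    0.19194501  -89.71653322] [-1.5  -1.23  0.83 -0.23  1.01 -0.69]Traceback (most recent call last):
  File "<stdin>", line 2, in <module>
NameError: name 'measure' is not defined
```

View pics/w2.png

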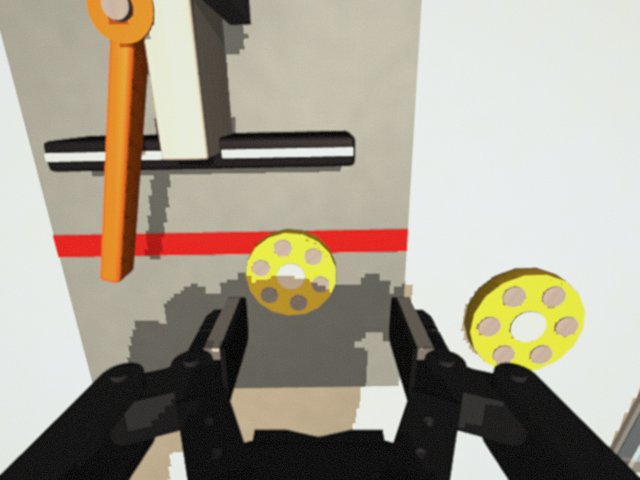

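```bash
python3 - <<'E'
from m import *
im=cv2.imread("pics/w2.png")[:,:,::-1].copy()
s=sense();print(s["tool_pos"],s["tcp_rot"],s["qd"].round(2),s["time"])
s0=dict(s); s0["tool_pos"]=np.array([537.364,-23.517,40.353]); s0["tcp_rot"]=np.array([-179.7175,.192,-89.7165])
W=measure(im,s0); print(W((291,273),12),W((250,243),4),W((320,243),4),W((250,155),38), W((180,157),54),"tipmid",W((319,300),12))
E
```

```text
[537.71458362 -23.5643745   41.24881134] [-179.68852979    0.18143348  -89.71524915] [ 0.74 -1.09 -1.88  0.18  1.02  0.49] 3.5833
yel (526, 322) [ 513.6 -132.3   12. ] d 61.7
yel (291, 272) [541.6  -9.1  12. ] d 45.3
red rect ((554.4397583007812, 22.229476928710938), (11.307975769042969, 179.5095977783203), 1.312355399131775) [[546.7000122070312, 111.80000305175781], [550.7999877929688, -67.5999984741211], [562.0999755859375, -67.4000015258789], [558.0, 112.0999984741211]]
[541.34587749  -9.13693032  12.        ] [554.37635086  12.16411221   4.        ] [554.52931421 -23.67434682   4.        ] [603.01283263   3.54201968  38.        ] [604.21867283  24.66685138  54.        ] tipmid [526.1418165  -23.28190543  12.        ]
```

```bash
python3 -m pendant '[[[-0.4,-0.1,0,0],[0,0,0,0],[0,0,0,0],[0,0,0.3,0],[0,0,0.3,0],[0,0,0,0],[0,0,0,0],[0,0,0,0],[0,0,0,0],[0,0,0,0]]]' 0.4 40; python3 -c "
from h import *
s=sense();print(s['tool_pos'])"
```

```text
time: 4.42
tool_pos: [544.6, -15.9, 35.2]
tcp_rot: [-179.1, 0.1, -89.7]
ft_force: [0.2, -0.2, 0.3]
finger_gap: 59.8
[544.58612011 -15.89712675  35.20273705]
```

```bash
python3 -m pendant '[[[-0.1,0.05,0.2,0],[-0.1,0.05,0.2,0],[-0.1,0.05,0.2,0],[-0.05,0.02,0.2,0],[0,0,0.2,0],[0,0,0.1,0],[0,0,0.1,0],[0,0,0.1,0],[0,0,0.1,0],[0,0,0.05,0]]]' 0.4 40
```

```text
time: 5.25
tool_pos: [540.7, -8.0, 2.5]
tcp_rot: [-179.2, 0.1, -89.7]
ft_force: [0.1, 0.4, 0.5]
finger_gap: 59.6
```

```bash
python3 -m pendant '[[[0,0,-0.05,0],[0,0,0,0],[0,0,0,0],[0,0,0,0],[0,0,0,0],[0,0,0,0],[0,0,0,0],[0,0,0,0],[0,0,0,0],[0,0,0,0]]]' -0.5 40
```

```text
time: 6.08
tool_pos: [541.5, -8.3, 4.7]
tcp_rot: [-179.1, 0.1, -89.7]
ft_force: [-0.6, -1.3, 0.2]
finger_gap: 43.3
```

```bash
python3 -m pendant '[[[0,0,0,0],[0,0,0,0],[0,0,-0.2,0],[0,0,-0.3,0],[0,0,-0.5,0],[0,0,-0.5,0],[0,0,-0.5,0],[0,0,-0.5,0],[0,0,-0.5,0],[0,0,-0.2,0]]]'; python3 - <<'E'
from m import *
im=snapshot("wrist"); cv2.imwrite("pics/w3.png",im[:,:,::-1])
E
```

```text
time: 6.92
tool_pos: [540.5, -8.4, 75.9]
tcp_rot: [-179.1, 0.1, -89.7]
ft_force: [0.9, 0.7, -0.3]
finger_gap: 43.7
```

View pics/w3.png

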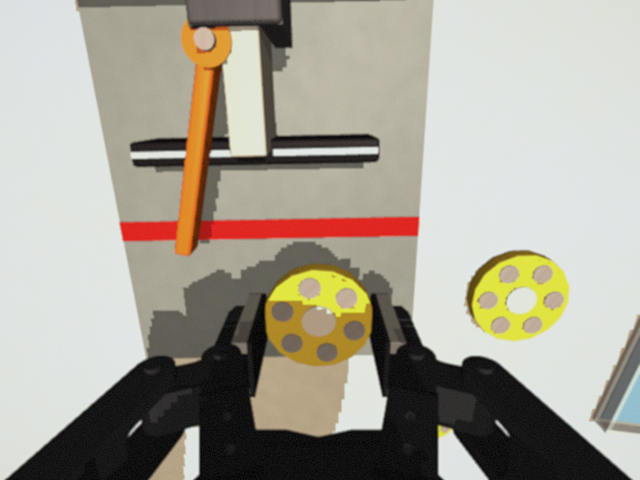

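```bash
python3 -m pendant '[[[1,0.25,0,0],[1,0.25,0,0],[1,0.25,0,0],[1,0.25,0,0],[1,0.25,0,0],[1,0.25,0,0],[1,0.25,0,0],[1,0.25,0,0],[1,0.25,0,0],[1,0.25,0,0]]]';  python3 -m pendant '[[[1,0.25,0,0],[1,0.25,0,0],[0.6,0.2,0,0],[0.1,0,0.1,0],[0,0,0.3,0],[0,0,0.4,0],[0,0,0.4,0],[0,0,0.4,0],[0,0,0.3,0],[0,0,0.1,0]]]'; python3 - <<'E'
from h import *
s=sense(); im=snapshot("wrist"); cv2.imwrite("pics/w4.png",im[:,:,::-1])
for c in blobs(mask(im,"cyan"),500): 
    r=cv2.minAreaRect(np.array([P("wrist",p,3,pose(s))[:2] for p in c.reshape(-1,2)],np.float32)); print(r)
E
```

```text
time: 7.8
tool_pos: [491.2, -212.7, 76.4]
tcp_rot: [-178.8, 0.2, -89.3]
ft_force: [0.6, -1.0, -1.1]
finger_gap: 43.4
time: 8.63
tool_pos: [476.6, -268.4, 30.4]
tcp_rot: [-178.9, 0.3, -89.4]
ft_force: [-0.3, -0.2, -0.2]
finger_gap: 43.9
((564.5811157226562, -303.29644775390625), (134.52491760253906, 58.893131256103516), 81.439453125)
((484.0124816894531, -291.1527404785156), (134.5692596435547, 95.66389465332031), 81.40113067626953)
((424.2076721191406, -273.4155578613281), (73.34942626953125, 43.795310974121094), 80.90251159667969)
```

View pics/w4.png

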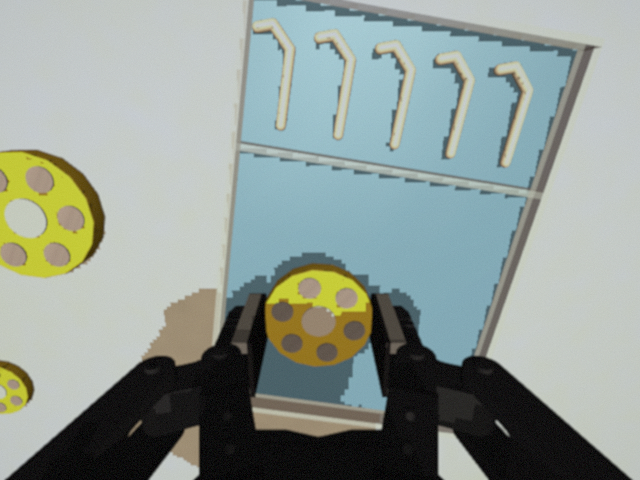

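```bash
python3 -m pendant '[[[0.3,0.15,0,0],[0.3,0.15,0,0],[0.25,0.15,0.1,0],[0.1,0.05,0.2,0],[0,0,0.2,0],[0,0,0.2,0],[0,0,0.2,0],[0,0,0.1,0],[0,0,0.1,0],[0,0,0.1,0]]]'
```

```text
time: 9.52
tool_pos: [466.9, -290.0, 4.6]
tcp_rot: [-178.9, 0.2, -89.4]
ft_force: [-0.8, -0.5, 0.0]
finger_gap: 43.5
```

```bash
python3 -m pendant '[[[0,0,0.1,0],[0,0,0.05,0],[0,0,0,0],[0,0,0,0],[0,0,0,0],[0,0,0,0],[0,0,0,0],[0,0,0,0],[0,0,0,0],[0,0,0,0]]]' -0.5; 
```

```text
time: 10.35
tool_pos: [467.7, -289.6, 2.8]
tcp_rot: [-178.9, 0.2, -89.3]
ft_force: [0.4, -0.4, 0.7]
finger_gap: 43.3
```

```bash
python3 -m pendant '[[[0,0,0,0],[0,0,0,0],[0,0,0,0],[0,0,0,0],[0,0,0,0],[0,0,-0.3,0],[0,0,-0.5,0],[0,0,-0.8,0],[0,0,-1,0],[0,0,-1,0]]]' 0.4;python3 - <<'E'
from h import *
s=sense(); im=snapshot("wrist"); cv2.imwrite("pics/w5.png",im[:,:,::-1])
for c in blobs(mask(im,"yellow"),500): 
    print(cv2.boundingRect(c),cv2.minEnclosingCircle(c))
E
```

```text
time: 11.18
tool_pos: [462.7, -287.3, 74.1]
tcp_rot: [-179.3, 0.5, -89.3]
ft_force: [0.2, 0.1, 0.5]
finger_gap: 59.5
(0, 116, 103, 106) ((48.0, 167.5), 59.87705612182617)
(286, 210, 76, 66) ((323.4253234863281, 246.10108947753906), 37.91945266723633)
(0, 300, 46, 43) ((22.0, 320.0), 26.076908111572266)
```

View pics/w5.png

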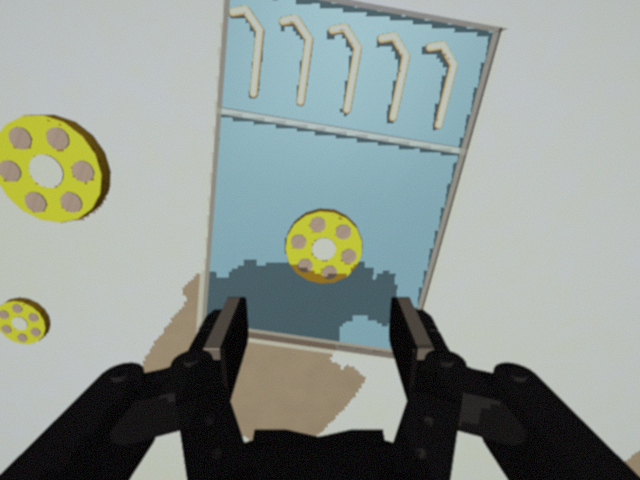

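```bash
python3 -m pendant '[[[-1,-0.4,-0.6,0],[-1,-0.5,-0.6,0],[-1,-0.5,-0.6,0],[-1,-0.5,-0.4,0],[-1,-0.5,-0.2,0],[-1,-0.5,0,0],[-1,-0.5,0,0],[-1,-0.5,0,0],[-1,-0.5,0,0],[-1,-0.5,0,0]]]' 1;  python3 -m pendant '[[[-1,-0.6,0,0],[-1,-0.6,0,0],[-1,-0.6,0,0],[-0.9,-0.5,0,0],[-0.5,-0.4,0,0],[-0.2,-0.2,0,0],[-0.1,-0.1,0,0],[0,0,0,0],[0,0,0,0],[0,0,0,0]]]'; python3 - <<'E'
from m import *
s=sense(); im=snapshot("wrist"); cv2.imwrite("pics/w6.png",im[:,:,::-1]); W=measure(im,s); import pickle; pickle.dump(s,open("w6.pkl","wb"))
E
```

```text
time: 12.07
tool_pos: [567.2, -86.5, 148.8]
tcp_rot: [-178.0, -0.3, -89.8]
ft_force: [0.4, 0.3, 0.0]
finger_gap: 85.4
time: 12.9
tool_pos: [631.6, 16.2, 159.6]
tcp_rot: [-177.5, -0.3, -89.5]
ft_force: [0.6, 0.4, 0.2]
finger_gap: 85.3
yel (486, 346) [ 515.9 -137.    12. ] d 50.6
yel (632, 391) [ 468.3 -281.    12. ] d 38.3
yel (422, 433) [419.3 -86.6  12. ] d 29.1
red rect ((554.2197875976562, 22.28509521484375), (11.457772254943848, 178.21896362304688), 1.4430283308029175) [[546.2000122070312, 111.19999694824219], [550.7000122070312, -66.9000015258789], [562.2000122070312, -66.69999694824219], [557.7000122070312, 111.5]]
```

View pics/w6.png

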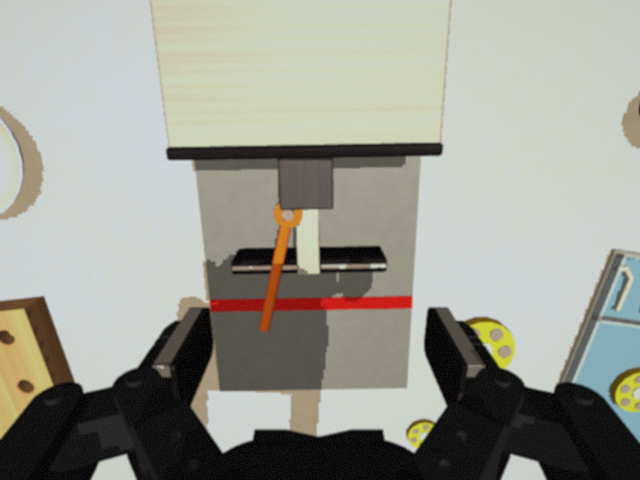

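```bash
python3 - <<'E'
from m import *
im=cv2.imread("pics/w6.png")[:,:,::-1].copy()
c=im[150:340,200:420]; cv2.imwrite("pics/w6z.png",cv2.resize(cv2.convertScaleAbs(c,alpha=1.3),None,fx=3,fy=3,interpolation=cv2.INTER_CUBIC)[:,:,::-1])
E
```

```text
(no output)
```

View pics/w6z.png

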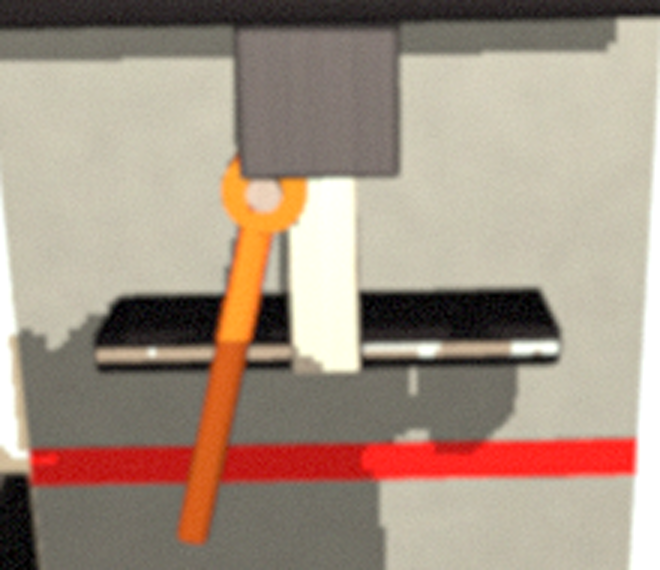

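```bash
python3 - <<'E'
from m import *
import pickle
s=pickle.load(open("w6.pkl","rb")); W=lambda p,z:P("wrist",p,z,pose(s))
q=lambda u,v:(200+(u+.5)/3-.5,150+(v+.5)/3-.5)
for n,p,z in [("stripeL",q(97,356),38),("stripeR",q(558,349),38),("legL",q(290,280),54),("legR",q(358,280),54),("legF",q(326,372),54),("mouthL",q(242,178),62),("mouthR",q(398,174),62),("tip",q(193,540),54)]: print(n,W(p,z).round(1))
E
```

```text
stripeL [601.3  82.   38. ]
stripeR [603.8 -36.   38. ]
legL [627.2  31.6  54. ]
legR [627.3  15.6  54. ]
legF [603.9  23.1  54. ]
mouthL [653.7  41.6  62. ]
mouthR [654.8   6.9  62. ]
tip [557.8  56.9  54. ]
```

```bash
python3 -m pendant '[[[-0.2,0,0.5,0],[-0.1,0,0.5,0],[0,0,0.5,0],[0,0,0.5,0],[0,0,0.5,0],[0,0,0.5,0],[0,0,0.4,0],[0,0,0.3,0],[0,0,0.2,0],[0,0,0.1,0]]]' 1
```

```text
time: 13.78
tool_pos: [632.3, 19.9, 67.9]
tcp_rot: [-177.8, -0.3, -89.7]
ft_force: [-0.5, 0.2, 0.4]
finger_gap: 85.1
```

```bash
python3 -m pendant '[[[-0.15,0,0,0],[-0.1,0.05,0.1,0],[-0.05,0.05,0.2,0],[0,0,0.3,0],[0,0,0.3,0],[0,0,0.3,0],[0,0,0.3,0],[0,0,0.2,0],[0,0,0.1,0],[0,0,0,0]]]' 1
```

```text
time: 14.62
tool_pos: [632.7, 26.5, 29.2]
tcp_rot: [-177.7, -0.3, -89.7]
ft_force: [-0.3, -0.0, -0.5]
finger_gap: 85.2
```

```bash
python3 - <<'E'
from h import *
s=sense(); print(s["tool_pos"],s["tcp_rot"],s["ft_force"])
for n in("wrist","scene"):
    im=snapshot(n); im=im if n=="wrist" else cv2.resize(im[180:380,230:450],None,fx=3,fy=3,interpolation=cv2.INTER_CUBIC); cv2.imwrite(f"pics/{n}7.png",im[:,:,::-1])
E
```

```text
[632.71543754  26.49795388  29.22627028] [-177.65290932   -0.29797675  -89.70575876] [-0.33746783 -0.00288108 -0.47704371]
```

View pics/wrist7.png

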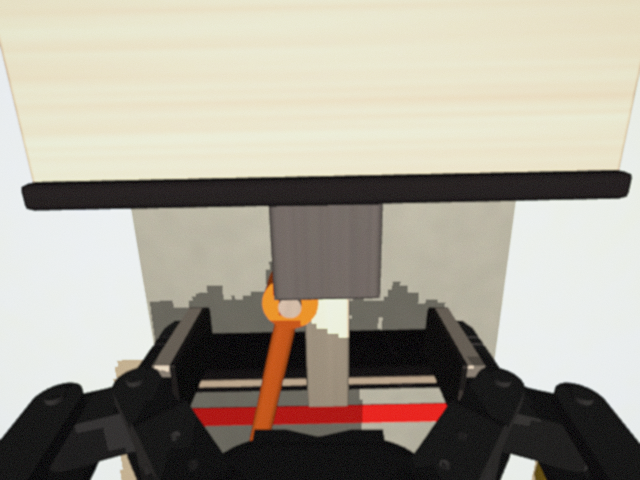

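View pics/scene7.png

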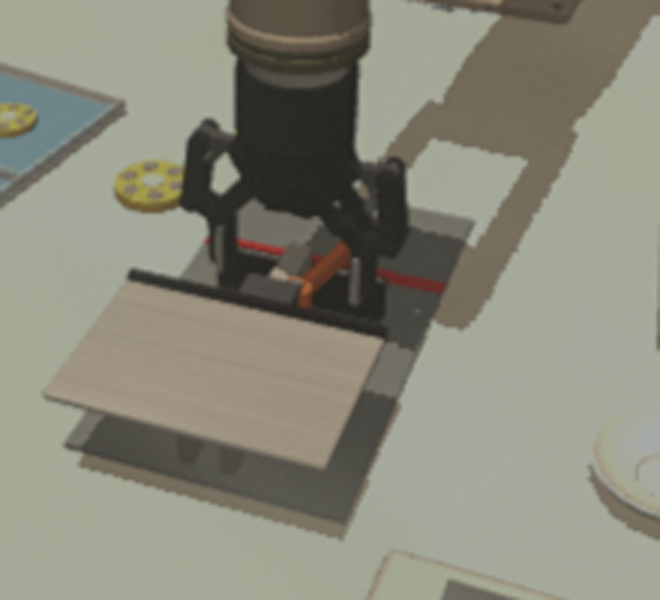

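```bash
python3 -m pendant '[[[0,0,0.15,0],[0,0,0.15,0],[0,0,0.15,0],[0,0,0.15,0],[0,0,0.1,0],[0,0,0.1,0],[0,0,0.05,0],[0,0,0,0],[0,0.15,0,0],[0,0.15,0,0]]]' 1
```

```text
time: 15.55
tool_pos: [629.0, 26.2, 12.1]
tcp_rot: [-177.5, -0.3, -89.7]
ft_force: [-0.3, 0.3, 0.2]
finger_gap: 85.4
```

```bash
python3 -m pendant '[[[0,0.3,0,0],[0,0.3,0,0],[0,0.3,0,0],[0,0.3,0,0],[0,0.3,0,0],[0,0.3,0,0],[0,0.3,0,0],[0,0.2,0,0],[0,0.1,0,0],[0,0.05,0,0]]]' 1; python3 - <<'E'
from h import *
import pickle
for n in("wrist","top"):
    s=sense(); im=snapshot(n); cv2.imwrite(f"pics/{n}8f.png",im[:,:,::-1])
    if n=="wrist": pickle.dump(s,open("w8.pkl","wb")); print(s["tool_pos"],s["ft_force"])
    im=im if n=="wrist" else cv2.resize(im[180:340,240:400],None,fx=3.5,fy=3.5,interpolation=cv2.INTER_CUBIC); cv2.imwrite(f"pics/{n}8.png",im[:,:,::-1])
E
```

```text
time: 16.38
tool_pos: [577.9, 25.1, 12.2]
tcp_rot: [-176.9, -0.4, -89.7]
ft_force: [4.6, -1.3, -2.5]
finger_gap: 85.2
[577.87852066  25.09118645  12.21936642] [ 4.5682652  -1.34406628 -2.53969155]
```

View pics/wrist8.png

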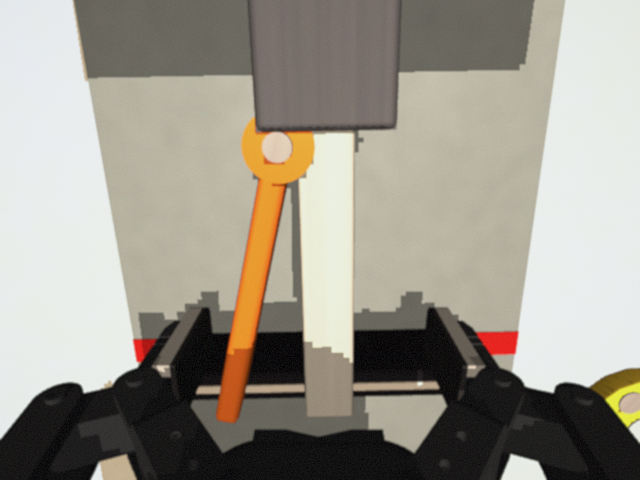

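View pics/top8.png

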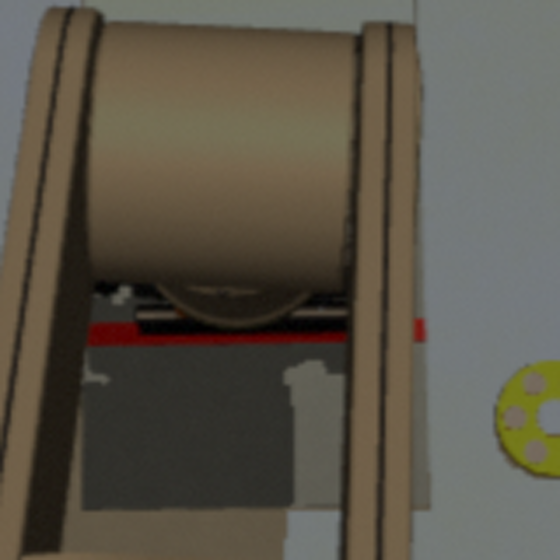

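```bash
cat > z.py <<'E'
import cv2,sys
im=cv2.imread(sys.argv[1]); a=im[300:430,100:540]; cv2.imwrite(sys.argv[2],cv2.resize(cv2.convertScaleAbs(a,alpha=1.4),None,fx=1.8,fy=3.6,interpolation=cv2.INTER_CUBIC))
E
python3 z.py pics/wrist8.png pics/w8z.png
```

```text
(no output)
```

View pics/w8z.png

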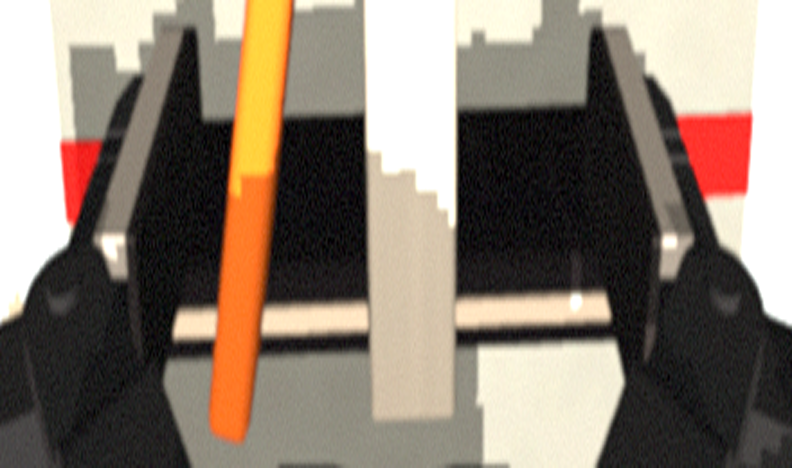

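```bash
python3 - <<'E'
from m import *
import pickle
s=pickle.load(open("w8.pkl","rb")); W=lambda p,z:P("wrist",p,z,pose(s))
q=lambda u,v:(100+(u+.5)/1.8-.5,300+(v+.5)/3.6-.5)
for n,p,z in [("stripeL",q(175,323),38),("stripeR",q(608,307),38),("frontL",q(175,352),38),("frontR",q(608,335),38),("legF",q(412,418),54),("redL",q(82,181),4),("redR",q(715,155),4),("legL",q(367,120),54),("legR",q(456,120),54)]: print(n,W(p,z).round(1))
# top view
T=lambda u,v,z:P("top",(240+u/3.5,180+v/3.5),z).round(1)
print(T(150,318,38),T(320,318,38),T(120,335,4),T(420,329,4))
E
```

```text
stripeL [557.4  72.2  38. ]
stripeR [559.2 -19.9  38. ]
frontL [553.7  72.5  38. ]
frontR [555.7 -20.2  38. ]
legF [559.5  22.4  54. ]
redL [552.3 107.2   4. ]
redR [556.  -59.2   4. ]
legL [591.2  30.7  54. ]
legR [591.2  15.   54. ]
[554.2  73.7  38. ] [555.1 -12.7  38. ] [550.5  91.4   4. ] [555.4 -65.9   4. ]
```

```bash
python3 - <<'E'
from m import *
for v in (245.5,246,246.5,247): print(v,P("top",(312,v),38).round(1))
im0=cv2.imread("pics/top0.png"); im8=cv2.imread("pics/top8f.png")
print(im0[240:254,325].tolist()); print(im0[268:281,285].tolist())
print("now",im8[262:282,288].tolist());print(im8[262:282,290].tolist());print(im8[262:282,268].tolist())
E
```

```text
245.5 [600.9  22.5  38. ]
246 [599.9  22.5  38. ]
246.5 [599.   22.4  38. ]
247 [598.1  22.4  38. ]
[[81, 91, 92], [75, 84, 86], [29, 33, 35], [38, 38, 37], [86, 85, 82], [88, 88, 86], [36, 37, 38], [16, 19, 21], [3, 3, 4], [1, 0, 0], [4, 7, 6], [23, 25, 25], [38, 43, 43], [40, 44, 43]]
[[78, 88, 90], [78, 88, 88], [78, 88, 90], [74, 83, 93], [32, 39, 107], [17, 23, 110], [17, 21, 112], [15, 22, 111], [14, 21, 110], [15, 21, 106], [33, 40, 82], [74, 84, 88], [78, 88, 89]]
now [[18, 27, 32], [25, 35, 41], [32, 42, 50], [29, 40, 46], [25, 32, 35], [7, 8, 8], [17, 21, 25], [48, 58, 66], [52, 63, 71], [16, 21, 24], [7, 5, 5], [0, 0, 0], [0, 1, 3], [2, 3, 32], [1, 3, 82], [7, 11, 85], [26, 29, 68], [40, 45, 50], [42, 46, 48], [40, 45, 46]]
[[22, 28, 33], [21, 28, 33], [23, 30, 37], [29, 39, 45], [31, 43, 50], [22, 34, 41], [12, 25, 45], [26, 37, 54], [33, 44, 54], [8, 12, 18], [3, 5, 4], [2, 1, 2], [0, 1, 2], [1, 1, 31], [6, 8, 83], [6, 6, 84], [24, 28, 66], [40, 45, 50], [42, 46, 47], [41, 47, 47]]
[[4, 2, 4], [14, 16, 16], [42, 49, 50], [43, 48, 49], [43, 48, 48], [41, 45, 46], [42, 45, 47], [41, 47, 48], [43, 46, 48], [39, 43, 52], [15, 20, 74], [5, 7, 86], [6, 4, 88], [0, 1, 86], [1, 3, 87], [2, 5, 85], [14, 15, 73], [39, 44, 51], [43, 48, 49], [40, 45, 46]]
```

```bash
python3 - <<'E'
from m import *
print(P("top",(288,269.5),38),P("top",(288,274.7),4))
im=cv2.imread("pics/wrist8.png")
for u in (215,450,260,400): print(u,[im[v,u].tolist() for v in range(378,402)])
for u in (142,145,505,510): print(u,[int(im[v,u,2])-int(im[v,u,1]) for v in range(328,366)])
E
```

```text
[556.74386197  64.62835524  38.        ] [552.69447158  66.25091882   4.        ]
215 [[12, 13, 14], [27, 26, 25], [26, 24, 28], [19, 19, 24], [23, 24, 26], [15, 15, 18], [35, 39, 44], [68, 80, 91], [105, 126, 142], [126, 151, 171], [137, 164, 185], [141, 165, 186], [139, 165, 185], [136, 161, 183], [132, 158, 177], [102, 123, 140], [61, 71, 80], [22, 24, 30], [18, 10, 11], [21, 19, 19], [31, 36, 34], [60, 66, 67], [81, 88, 91], [87, 98, 98]]
450 [[14, 7, 12], [15, 19, 14], [15, 13, 12], [21, 21, 20], [19, 21, 19], [11, 14, 10], [13, 7, 15], [11, 6, 14], [12, 9, 13], [11, 12, 16], [10, 11, 13], [14, 18, 21], [16, 19, 18], [12, 11, 17], [17, 16, 17], [16, 17, 19], [11, 12, 9], [13, 17, 16], [18, 17, 19], [8, 10, 11], [15, 13, 14], [16, 16, 11], [16, 11, 17], [13, 10, 12]]
260 [[18, 18, 18], [23, 25, 28], [12, 16, 17], [21, 20, 21], [23, 24, 27], [35, 36, 40], [57, 69, 77], [97, 115, 130], [126, 148, 167], [137, 162, 183], [140, 165, 187], [139, 165, 186], [141, 166, 187], [137, 160, 180], [103, 123, 138], [58, 70, 79], [26, 27, 29], [16, 15, 19], [14, 14, 13], [33, 35, 37], [63, 69, 6
[... 392 characters left out ...]
, 177], [156, 173, 178], [154, 169, 174]]
142 [4, 0, 3, 3, 2, 2, 3, 2, 2, 5, 27, 79, 138, 157, 160, 161, 158, 164, 165, 174, 182, 186, 188, 190, 189, 186, 191, 196, 195, 195, 183, 160, 126, 82, 36, 4, 1, 6]
145 [3, 2, 4, 4, 1, 1, 1, 0, 1, 2, 30, 86, 132, 150, 156, 146, 151, 151, 154, 150, 152, 152, 147, 153, 149, 142, 124, 107, 80, 46, 23, 3, 1, -3, -4, 3, -3, 0]
505 [2, 6, 16, 62, 144, 192, 197, 197, 191, 196, 192, 196, 196, 195, 192, 196, 193, 195, 196, 193, 197, 197, 193, 196, 196, 167, 103, 41, 8, 2, 5, 3, 6, 5, 3, 5, 5, 4]
510 [5, 5, 18, 63, 145, 192, 197, 194, 194, 196, 194, 197, 193, 195, 195, 193, 196, 194, 193, 197, 195, 198, 194, 197, 195, 150, 80, 18, 2, 2, 4, 4, 3, 5, 4, 5, 5, 6]
```

```bash
python3 - <<'E'
from m import *
import pickle
def edges(im,u,v0,v1):
    g=cv2.cvtColor(im,cv2.COLOR_BGR2GRAY)[v0:v1,u].astype(int); return [(v0+i,int(x)) for i,x in enumerate(g)]
w1=cv2.imread("pics/w1.png")
for u in (240,255,330,350,370): print("w1",u,edges(w1,u,122,155))
t=cv2.imread("pics/top0.png")
for u in (285,292,325,335): print("t",u,edges(t,u,238,254))
for u in (282,286,288): print("t8",u,edges(cv2.imread("pics/top8f.png"),u,262,276))
E
```

```text
w1 240 [(122, 146), (123, 145), (124, 144), (125, 144), (126, 143), (127, 142), (128, 129), (129, 93), (130, 45), (131, 21), (132, 18), (133, 30), (134, 36), (135, 35), (136, 61), (137, 116), (138, 164), (139, 196), (140, 190), (141, 162), (142, 104), (143, 55), (144, 26), (145, 20), (146, 35), (147, 59), (148, 79), (149, 83), (150, 96), (151, 122), (152, 139), (153, 145), (154, 146)]
w1 255 [(122, 146), (123, 146), (124, 147), (125, 150), (126, 145), (127, 144), (128, 119), (129, 76), (130, 34), (131, 21), (132, 23), (133, 31), (134, 36), (135, 34), (136, 73), (137, 129), (138, 174), (139, 197), (140, 191), (141, 152), (142, 91), (143, 41), (144, 29), (145, 20), (146, 34), (147, 62), (148, 82), (149, 83), (150, 95), (151, 120), (152, 139), (153, 147), (154, 147)]
w1 330 [(122, 149), (123, 151), (124, 148), (125, 150), (126, 145), (127, 132), (128, 98), (129, 49), (130, 18), (131, 23), (132, 32), (133, 38), (134, 45), (135, 59), (136, 108), (137, 162), (138, 193), (139, 197), (140, 176), (141, 127), (142, 70), (143, 34), (144, 22), (145, 30), (146, 50), (147, 70), (148, 78), (149, 81
[... 1330 characters left out ...]
0), (250, 6), (251, 25), (252, 42), (253, 43)]
t 335 [(238, 90), (239, 89), (240, 90), (241, 84), (242, 34), (243, 48), (244, 105), (245, 85), (246, 35), (247, 16), (248, 5), (249, 3), (250, 6), (251, 27), (252, 42), (253, 44)]
t8 282 [(262, 8), (263, 7), (264, 14), (265, 33), (266, 37), (267, 14), (268, 24), (269, 61), (270, 73), (271, 25), (272, 4), (273, 2), (274, 2), (275, 12)]
t8 286 [(262, 43), (263, 39), (264, 21), (265, 18), (266, 29), (267, 11), (268, 23), (269, 60), (270, 64), (271, 23), (272, 3), (273, 2), (274, 5), (275, 9)]
t8 288 [(262, 27), (263, 36), (264, 43), (265, 41), (266, 32), (267, 8), (268, 22), (269, 59), (270, 64), (271, 21), (272, 5), (273, 0), (274, 1), (275, 12)]
```

```bash
python3 -m pendant '[[[-0.05,0.05,0,0],[-0.05,0.05,0,0],[-0.05,0.05,0,0],[-0.05,0.03,0,0],[-0.03,0,0,0],[0,0,0,0],[0,0,0,0],[0,0,0,0],[0,0,0,0],[0,0,0,0]]]' 1
```

```text
time: 17.32
tool_pos: [577.0, 28.4, 13.1]
tcp_rot: [-176.8, -0.5, -89.7]
ft_force: [3.6, -2.8, -0.3]
finger_gap: 85.3
```

```bash
python3 -m pendant '[[[0,0,0,0],[0,0,0,0],[0,0,0,0],[0,0,0,0],[0,0,0,0],[-0.03,0.05,0,0],[-0.03,0.05,0,0],[0,0.05,0,0],[0,0.05,0,0],[0,0.05,0,0]]]' 1;  python3 - <<'E'
from h import *
import pickle
for n in("wrist","top"):
    s=sense(); im=snapshot(n); cv2.imwrite(f"pics/{n}9f.png",im[:,:,::-1])
    if n=="wrist": pickle.dump(s,open("w9.pkl","wb")); print(s["tool_pos"],s["ft_force"])
E
python3 z.py pics/wrist9f.png pics/w9z.png
```

```text
time: 18.15
tool_pos: [572.9, 29.1, 13.4]
tcp_rot: [-176.6, -0.6, -89.7]
ft_force: [4.7, -1.5, -1.0]
finger_gap: 85.7
[572.88793802  29.13412135  13.3962183 ] [ 4.68394395 -1.50553822 -1.00338717]
```

View pics/w9z.png

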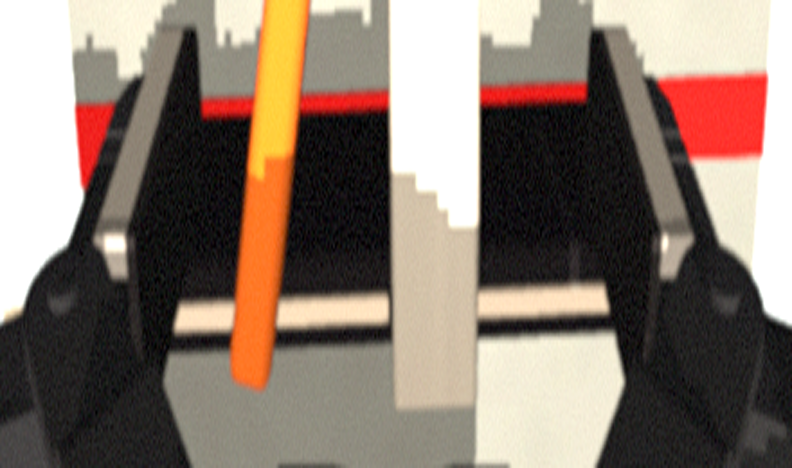

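```bash
cat > bar.py <<'E'
from m import *
import pickle,sys
def run(n):
    s=pickle.load(open(f"w{n}.pkl","rb")); im=cv2.imread(f"pics/wrist{n}f.png"); W=lambda p,z:P("wrist",p,z,pose(s))
    g=cv2.cvtColor(im,cv2.COLOR_BGR2GRAY).astype(float); h=cv2.cvtColor(im,cv2.COLOR_BGR2HSV)
    red=((h[:,:,0]<6)|(h[:,:,0]>174))&(h[:,:,1]>170)&(h[:,:,2]>60)
    R=[];S=[]
    for u in list(range(500,530,3)):
        v=np.where(red[300:420,u])[0]
        if len(v)>12: R.append(W((u,300+v.mean()),4)[:2])
    for u in list(range(212,225))+list(range(385,425,4)):
        x=np.clip(g[370:402,u]-60,0,None); m=x>0; 
        # brightest contiguous band
        k=cv2.connectedComponents(m.astype(np.uint8).reshape(-1,1))[1].ravel()
        best=[np.where(k==i)[0] for i in range(1,k.max()+1)]; best=[b for b in best if 5<=len(b)<=12 and b[0]>0 and b[-1]<31]
        if best: b=best[0]; S.append(W((u,370+(x[b]*b).sum()/x[b].sum()),38)[:2])
    R=np.array(R);S=np.array(S)
    print("red",len(R),R.mean(0).round(1) if len(R) else 0,"stripe",len(S),S.mean(0).round(1) if len(S) else 0)
    if len(R) and len(S):
        xs=R[:,0].mean()-np.tan(np.radians(1.35))*(S[:,1].mean()-R[:,1].mean()); print("bar minus red (+=not far enough)",(S[:,0].mean()-xs).round(2))
if __name__=="__main__": run(sys.argv[1])
E
cp pics/wrist8.png pics/wrist8f.png; python3 bar.py 8; python3 bar.py 9; python3 - <<'E'
from m import *
im=cv2.imread("pics/top9f.png"); 
for u in (282,286,288): print(u,[(v,im[v,u].tolist()[1:]) for v in range(264,284)])
c=im[180:340,240:400]; cv2.imwrite("pics/top9.png",cv2.resize(c,None,fx=3.5,fy=3.5,interpolation=cv2.INTER_CUBIC))
E
```

```text
red 6 [556.4 -64.1] stripe 17 [558.3  23. ]
bar minus red (+=not far enough) 3.96
red 8 [556.1 -61.5] stripe 23 [553.   37.5]
bar minus red (+=not far enough) -0.73
282 [(264, [34, 40]), (265, [29, 36]), (266, [26, 31]), (267, [19, 22]), (268, [17, 20]), (269, [24, 25]), (270, [12, 14]), (271, [29, 34]), (272, [73, 84]), (273, [58, 67]), (274, [20, 24]), (275, [5, 5]), (276, [2, 2]), (277, [2, 3]), (278, [20, 21]), (279, [44, 45]), (280, [46, 47]), (281, [48, 47]), (282, [47, 48]), (283, [47, 47])]
286 [(264, [32, 40]), (265, [30, 36]), (266, [28, 34]), (267, [28, 32]), (268, [34, 40]), (269, [43, 50]), (270, [38, 44]), (271, [35, 39]), (272, [69, 78]), (273, [49, 57]), (274, [15, 17]), (275, [7, 6]), (276, [4, 3]), (277, [4, 4]), (278, [21, 20]), (279, [43, 45]), (280, [47, 47]), (281, [47, 47]), (282, [47, 48]), (283, [48, 49])]
288 [(264, [33, 39]), (265, [32, 38]), (266, [28, 34]), (267, [25, 29]), (268, [25, 30]), (269, [29, 34]), (270, [38, 44]), (271, [43, 51]), (272, [38, 44]), (273, [33, 37]), (274, [10, 11]), (275, [5, 6]), (276, [5, 4]), (277, [5, 4]), (278, [18, 19]), (279, [44, 44]), (280, [48, 48]), (281, [47, 48]), (282, [46, 47]), (283, [47, 48])]
```

```bash
python3 -m pendant '[[[0,0.02,0,0],[0,0.02,0,0],[0,0.02,0,0],[0,0.02,0,0],[0,0.02,0,0],[0,0.02,0,0],[0,0.02,0,0],[0,0.02,0,0],[0,0.02,0,0],[0,0.02,0,0]]]' -1 40;  python3 - <<'E'
from h import *
import pickle
for n in("wrist","top"):
    s=sense(); im=snapshot(n); cv2.imwrite(f"pics/{n}10f.png",im[:,:,::-1])
    if n=="wrist": pickle.dump(s,open("w10.pkl","wb")); print(s["tool_pos"],s["ft_force"],s["finger_gap"])
E
python3 bar.py 10;python3 - <<'E'
import cv2
im=cv2.imread("pics/top10f.png")
for u in (282,286,288,276): print(u,[(v,im[v,u].tolist()[1:]) for v in range(266,282)])
E
```

```text
time: 19.08
tool_pos: [572.6, 25.1, 15.6]
tcp_rot: [-176.2, -0.9, -89.6]
ft_force: [6.4, -1.5, -1.4]
finger_gap: 22.5
[572.61845629  25.1357158   15.62027635] [ 6.36078158 -1.50312158 -1.39535806] 22.493999275363386
red 5 [556.6 -64.7] stripe 0 0
282 [(266, [33, 39]), (267, [30, 37]), (268, [26, 31]), (269, [16, 17]), (270, [10, 12]), (271, [36, 42]), (272, [71, 81]), (273, [44, 51]), (274, [15, 16]), (275, [5, 5]), (276, [2, 4]), (277, [4, 10]), (278, [20, 34]), (279, [46, 47]), (280, [48, 48]), (281, [48, 48])]
286 [(266, [36, 41]), (267, [30, 36]), (268, [29, 35]), (269, [31, 36]), (270, [24, 28]), (271, [36, 43]), (272, [71, 81]), (273, [46, 51]), (274, [12, 15]), (275, [5, 5]), (276, [2, 0]), (277, [4, 4]), (278, [19, 26]), (279, [46, 47]), (280, [48, 49]), (281, [46, 47])]
288 [(266, [36, 42]), (267, [32, 38]), (268, [29, 34]), (269, [30, 34]), (270, [40, 46]), (271, [47, 55]), (272, [49, 57]), (273, [39, 45]), (274, [13, 17]), (275, [5, 5]), (276, [2, 3]), (277, [7, 9]), (278, [25, 26]), (279, [44, 46]), (280, [47, 48]), (281, [45, 46])]
276 [(266, [34, 40]), (267, [31, 37]), (268, [43, 46]), (269, [82, 84]), (270, [56, 57]), (271, [45, 54]), (272, [22, 77]), (273, [9, 86]), (274, [7, 88]), (275, [4, 87]), (276, [2, 86]), (277, [5, 85]), (278, [22, 74]), (279, [46, 52]), (280, [48, 48]), (281, [48, 50])]
```

View pics/wrist10f.png

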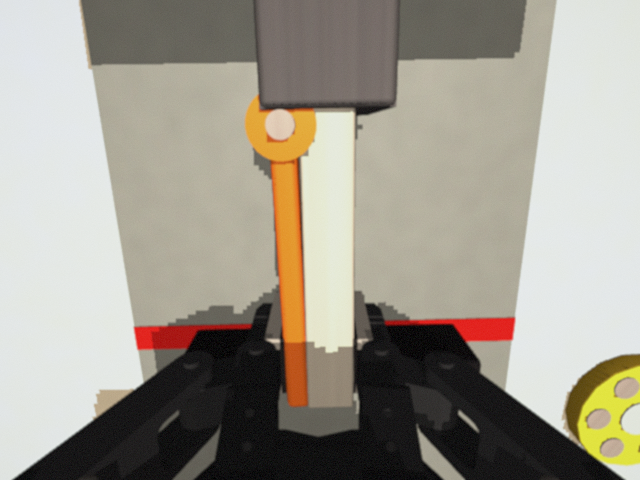

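```bash
python3 - <<'E'
from m import *
import pickle
print(P("top",(282,272.05),38)-P("top",(282,274.85),4))
print(P("top",(282,272.4),38)-P("top",(282,274.85),4))
s=pickle.load(open("w10.pkl","rb"));W=lambda p,z:P("wrist",p,z,pose(s)).round(1)
# lever edges and leg edges, two rows
im=cv2.imread("pics/wrist10f.png"); c=im[90:430,230:400]; cv2.imwrite("pics/w10z.png",cv2.resize(c,None,fx=4,fy=1.75,interpolation=cv2.INTER_CUBIC))
h=cv2.cvtColor(im,cv2.COLOR_BGR2HSV); o=((h[:,:,0]>=6)&(h[:,:,0]<20)&(h[:,:,1]>170)&(h[:,:,2]>90))
for v in (200,250,300,340,390): 
    u=np.where(o[v,230:400])[0]+230; a,b=W((u[0],v),54),W((u[-1],v),54); print(v,u[0],u[-1],a,b)
print("legfront",W((330,406),54),"legR",W((354,200),54),W((352,390),54))
E
```

```text
[-0.26439071 -2.04633691 34.        ]
[-0.8945183  -2.06102886 34.        ]
200 274 299 [627.5  39.8  54. ] [627.5  32.4  54. ]
250 277 301 [611.9  39.3  54. ] [611.9  31.9  54. ]
300 280 303 [595.2  38.7  54. ] [595.2  31.4  54. ]
340 284 304 [580.8  37.7  54. ] [580.8  31.1  54. ]
390 286 306 [561.6  37.4  54. ] [561.5  30.5  54. ]
legfront [554.9  22.2  54. ] legR [627.5  16.   54. ] [561.4  14.7  54. ]
```

View pics/w10z.png

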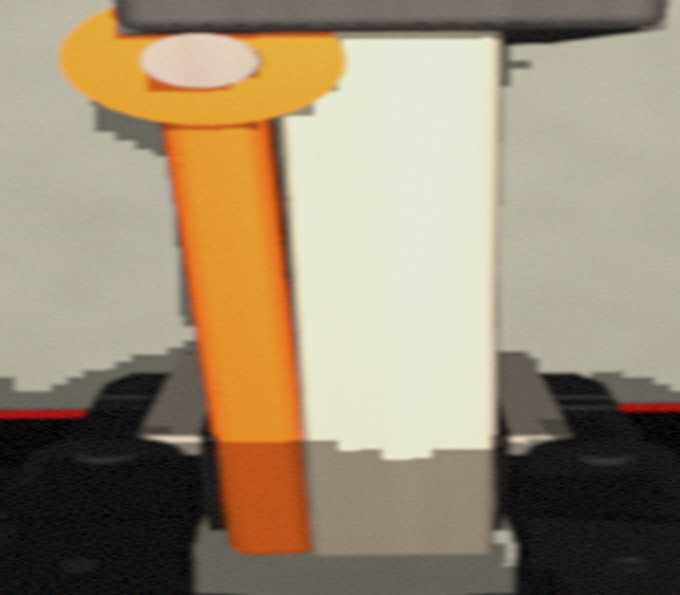

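```bash
python3 - <<'E'
from m import *
im=cv2.imread("pics/top10f.png")[:,:,::-1].copy()
for c in blobs(mask(im,"yellow"),100):
    r=cv2.minEnclosingCircle(c); print(np.round(r[0],1),P("top",r[0],11).round(1))
im=snapshot("wrist"); s=sense(); print(s["tool_pos"],s["finger_gap"],s["time"]); print(hand_in())
E
```

```text
[150. 315.] [475.6 312.4  11. ]
[397.6 299.2] [ 509.  -133.2   11. ]
[167.5 313.5] [478.7 281.1  11. ]
[484.3 324.3] [ 465.5 -288.2   11. ]
[374.  355.5] [408.3 -89.9  11. ]
[572.60574197  25.11843209  15.60623335] 22.712101774420667 19.2333
the job is handed in; nothing more can be done
None
```

I handed the job in at 19.2 s of the 51 s allowed. The gripper is still closed on the leg and the shut lever, with the grip force set to 40 N.

- **Pack:** The middle-sized yellow pack (45 mm across in the pictures) is lying flat in the tray's empty compartment. Its centre is at about (465, -288), roughly 1 to 2 mm from the middle.
- **Leg:** I hooked the fingers behind the foot bar and drew the leg out. The last check put the bar 0.3 mm (top view) to 0.5 mm (wrist view) past the middle of the red line, within the roughly 2 mm calibration error. After closing, the fingers hid the bar's white stripe from the wrist camera, so the wrist figure comes from the leg's front end.
- **Lever:** I closed it only after the leg was on the line. It lies along the leg to within about 0.01 rad. The finger opening reads 22.5 mm against the 25 mm that the lever and leg should span. It also read about 2.5 mm low on the 46 mm pack, so I take the lever as fully closed.
- **Other things:** The large and small packs and the oak block measured unmoved. I did not measure the capsule or ring dish at the end, but no move went near them.
- **Tilt:** The tool drifted to about 4° of tilt during the moves, which these moves cannot correct. It did not upset the grip.

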